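# Open the nut jar in the jar holder

## Task

Take the square glass jar with the red cap from the chopping board and stand it fully down in the square well of the wooden jar holder, so that it cannot turn. Unscrew its tight cap anticlockwise just until it comes free, stop turning there, lift the cap straight up and finish while still holding it in the gripper, level and still, over the jar's mouth with its lower edge 1 to 4 cm above the rim. The jar must stay seated in the holder, and the other things must be left standing where they are.

Things in the scene. Friction and masses are not known exactly. Their poses are not given: they have to be found in the camera images.
- jar: Square clear glass jar of hazelnuts, red screw cap; loose, 0.3 to 0.5 kg, first on the chopping board. Origin: centre of its underside, z up. Body 64x64 mm, sides along its x and y, shoulder at z = 78 mm; round neck 40 mm across up to the rim at z = 97 mm; closed cap's top at z = 111 mm. May be lifted by the closed cap or the body. Fits the holder at any quarter turn.
- cap: Ribbed round red cap, loose, screwed tight on the jar; outside diameter 60 mm, 24 mm tall, 60 g. Origin: centre of its open lower edge (hollow 12 mm deep), z up; top at z = 24 mm; a short white mark on top points along its x. Closed, its origin is 87 mm above the jar's origin. Twist-off, anticlockwise from above; stiff to turn (0.2 to 0.4 N m): the jar turns along unless braced.
- jar_lugs (a point): Centre of the neck at its two lugs, 94 mm above the jar's origin, axes as the jar's. Two lugs in the cap hook under them until the cap's x axis is 50 to 55 degrees anticlockwise of the jar's x axis (half turns count the same). It starts 3 to 18 degrees clockwise of it, so 53 to 73 degrees of turn free it; a stop comes at about 95 degrees past.
- jar_rim (a point): Centre of the jar's mouth, 97 mm above the jar's origin. A sprung seal in it (its top 2 mm above the rim when closed) pushes the closed cap up with about 10 N, and the cap rises some 2 mm as the lugs part. Freed, it lifts straight off, and is clear once its lower edge is 4 mm above this point.
- holder: Pale wooden jar holder fixed to the worktop: block 112x112x36 mm on a dark rubber foot. Origin: centre of its underside, z up. In its middle a square well with chamfered mouth, 68x68 mm (2 mm play each side of the jar), sides along the block's x and y, 26 mm deep, floor 10 mm above the origin. A jar in it can turn at most 4 degrees either way.
- board: Brown wooden chopping board, fixed, 200 (its x) x 300 (its y) x 21 mm; origin at the centre of its underside.
- coffee_jar: Bystander: tall glass coffee jar with a grey lid, 91 mm across, 185 mm tall; loose, origin at the centre of its underside
- pepper_mill: Bystander: wooden pepper mill, 58 mm across, 160 mm tall; loose, origin at the centre of its underside
- mug: Bystander: white mug with a handle, 83x115x86 mm; loose, origin at the centre of its underside
- tin: Bystander: small closed tin with a green label, 76 mm across, 58 mm tall; loose, origin at the centre of its underside
- spice: Bystander: spice jar with a black cap, on the chopping board beside the square jar, 41 mm across, 105 mm tall; loose, origin at the centre of its underside
- salt: Bystander: salt shaker with a grey top, on the chopping board beside the square jar, 44 mm across, 90 mm tall; loose, origin at the centre of its underside
Not all that is in view belongs to the job. What is shaped like the jar but blue is not meant.

How it is judged (in metres and radians):
On the way, in this order (a step that is already met when the one before it is completed fails the run):
1. the jar stands fully down in the holder's well with its cap still closed (z of jar in the frame of holder between 0.005 and 0.015 m and horizontal distance between jar and holder below 0.008 m and angle between jar's own z axis and vertical below 0.08 rad and z of cap in the frame of jar below 0.0895 m and angle between the x axis of cap and the x axis of jar, either way round below 0.6 rad), for 0.3 s.
2. the cap has been turned free of the lugs while still on the neck of the seated jar (z of jar in the frame of holder between 0.005 and 0.015 m and horizontal distance between jar and holder below 0.008 m and angle between jar's own z axis and vertical below 0.08 rad and z of cap in the frame of jar below 0.096 m and angle between the x axis of cap and the x axis of jar, either way round above 0.85 rad), for 0.05 s.
At the end, for the whole second after the job is handed in: Jar upright in the well (within 5 mm of its floor, 8 mm of its middle). Cap held by the fingers, touching neither jar nor holder, level within 0.2 rad, still, within 20 mm of the jar's axis, its lower edge 4 to 46 mm above the rim, its x axis at least 0.75 rad from the jar's (not turned on) (z of jar in the frame of holder between 0.005 and 0.015 m and horizontal distance between jar and holder below 0.008 m and angle between jar's own z axis and vertical below 0.08 rad and z of cap in the frame of jar between 0.101 and 0.143 m and horizontal distance between cap and jar below 0.02 m and angle between cap's own z axis and vertical below 0.2 rad and angle between the x axis of cap and the x axis of jar, either way round above 0.75 rad and contact force between the fingers and cap above 2 N and contact force between each of cap, the arm and jar below 0.05 N and contact force between cap and holder below 0.05 N and linear speed of each of cap, jar below 0.03 m/s); the arm keeps its last pose, push and grip.
It fails at once if a bystander is knocked over or moved more than 30 mm (distance of any of coffee_jar, pepper_mill, mug, tin, spice, salt from where it was at the start of the episode above 0.03 m).
It also fails if it takes over 45 s, if anything falls off the work surface, if the arm or the gripper's body presses on something with over 40 N, if the wrist force passes 120 N, or if a joint passes its speed limit or range.

## Robot

A 6-joint arm with a two-finger parallel gripper is mounted at the origin on a cart in front of the work surface, level with it; the furniture and walls round the work are solid. World frame = base frame: x ahead of the robot, y to its left, z up, the work surface at z = 0. Lengths are in mm, angles in rad, forces in N, time in s.
With the tool pointing down it reaches from about 400 to 925 mm from the base axis. Payload 12.5 kg.
Tool frame: the origin (TCP) lies midway between the tips of the shut fingers; the grasp point (between the pads) lies 19 mm behind it (env.pinch_z is the z of the grasp point in the tool frame, in mm); z points along the fingers, y is the line along which they close (so a half turn about z gives the same grasp; the last joint's range is limited). The gripper opens to 95 mm and grips with 3 to 60 N. Pads are 20 mm wide; open, the fingers measure 119 mm over their backs; the gripper's body (75 mm by 180 mm) begins 59 mm behind the grasp point.
Start: joints at [1.091, 0.491, 1.559, -0, 1.092, -0.106], TCP at [228.207, 581.866, 214.661] pointing down, gripper open.
Joint ranges: [-3.1, 3.1], [-0.84, 2.19], [0.05, 2.79], [-1.13, 4.28], [0.06, 2.93], [-2.69, 2.69]. Speed limits (rad/s): [2.22, 2.22, 2.79, 3.14, 3.14, 3.14].

## Interface

Orientations are given as [roll, pitch, yaw] about the fixed x, y, z axes, in that order (R = Rz(yaw) Ry(pitch) Rx(roll)).
In Python, from cell import env, eyes gives the robot as it stands.
- The arm moves only by the shell command python3 -m inch 'ROWS'. ROWS is JSON, a list of rows, each a list of 3 entries, a list of its own where there are three numbers: the shift along the tool's x, y, z in units of 60 mm (1.0 is 60 mm), then the turn about the tool's z in units of 5 degrees (1.0 is 5 degrees), then the closure, from -1 (fully open) to 1 (shut). In form: [[[tx, ty, tz], turn, claw], ...]. A call has exactly 10 rows; each row shifts and turns the commanded pose from where the row before left it, along the tool's axes as they then stand; what a row does not reach is not made up. A row lasts 1/8 s, in which the tool goes at most 62.5 mm and 10.7 degrees, less where a joint would pass 70% of its speed; a pose out of reach is approached as far as the arm can. A call is refused whole if a number of a shift passes 1 or a number of a turn 1, either way. A call with a gripper value outside its range is refused whole. The fingers move at their own pace and stop on an object; the grip force is fixed at half the most. Time passes only in rows, so rows that do not move let the fingers close, or fill a call up. It gives the time, the measured TCP pose, the force, the opening and the grip force at its end, in the units of the state.
- env.state(): the state, without advancing time (a new reading comes with each control period).
- eyes.read_camera(name): name is "side" or "top" or "wrist"; returns a dict with "pixels" (420x560x3 uint8, red, green, blue), "fx", "fy", "cx", "cy" (pixels), "distortion" ([k1, k2, p1, p2, k3] as OpenCV has them; the pictures are not rectified), "extrinsics" (4x4, takes a point from world to camera coordinates). Camera axes: x right, y down, z forward; pixel columns grow to the right and rows downward; lengths in mm; the calibration is good to about 2 mm. A picture is of the moment at which its call begins. There is no depth.
- env.job_done(): hands the job in; it is judged then, once.
Trained networks look in a picture, given as the dict that the camera call returned (one of the last four; its "shot" number tells which), for a name from the list of things; names that differ only in an ending like _2 or _b are one class to them, and where a whole thing is asked for, a point or a joint stands for the part that bears it (a point fixed in the world has none). Each returns a list of dicts, best first, with "score" (0 to 1); they miss things now and then, are a little off and sometimes report something else, mostly with a low value. They report only what shows in the picture. A call takes as long as a camera call. They do not tell look-alikes from the thing itself.
- eyes.boxes_of(name, picture): "centre" ([row, column] in pixels, amid what is visible of it).
- eyes.cut_out(name, picture): "mask" (420x560 bool, what is visible of it) and "centre" ([row, column] in pixels, amid what is visible of it).
- eyes.spot_point(name, picture): "centre" ([row, column] in pixels: a listed point, or the origin of a listed thing).
The state is a dict: "t": time; "joints": joint angles; "qvel": joint speeds; "tau": joint torques, N m; "eef_pos": TCP position; "tcp_rot": TCP orientation; "ft_force": force on the tool from outside, world axes, zero at the start; "moment": the same for the moment, N m; "opening": opening from 0.0 (shut) to 1.0 (fully open); "grip_force": force on a finger pad.
Only numpy, scipy, OpenCV 4.12 (cv2) and the standard library are available. Lean on these libraries where they do the work, as an engineer would, in place of code of your own. Each camera call takes 0.05 s, during which the arm holds its last target. There are 200 camera calls.

## Working session

There is one attempt and no reset: what is moved stays moved. The work goes in short steps, Python scripts to look and compute and a shell command to move; the robot and the scene stay as the last step left them, time stands still between calls to the robot, and variables do not carry over. Pictures are saved under pics/ and viewed, at most 10 in all, crops included, and the job is handed in when it is done.

```bash
ls; mkdir -p pics; cat > h.py <<'E'
import numpy as np, cv2
from cell import env, eyes
from scipy.spatial.transform import Rotation as R
def ray(pic,rc):
    K=np.array([[pic['fx'],0,pic['cx']],[0,pic['fy'],pic['cy']],[0,0,1]])
    u=cv2.undistortPoints(np.array([[[rc[1],rc[0]]]],float),K,np.array(pic['distortion'],float))[0,0]
    E=np.array(pic['extrinsics']); Rm=E[:3,:3]
    return -Rm.T@E[:3,3], Rm.T@np.array([u[0],u[1],1.])
def onz(pic,rc,z):
    c,d=ray(pic,rc); return c+d*(z-c[2])/d[2]
def proj(pic,pts):
    K=np.array([[pic['fx'],0,pic['cx']],[0,pic['fy'],pic['cy']],[0,0,1]])
    E=np.array(pic['extrinsics'])
    p,_=cv2.projectPoints(np.array(pts,float).reshape(-1,3),cv2.Rodrigues(E[:3,:3])[0],E[:3,3],K,np.array(pic['distortion'],float))
    return p[:,0,:]
def tri(obs):
    A=np.zeros((3,3));b=np.zeros(3)
    for pic,rc in obs:
        c,d=ray(pic,rc);d/=np.linalg.norm(d);P=np.eye(3)-np.outer(d,d);A+=P;b+=P@c
    return np.linalg.solve(A,b)
def save(pic,name): cv2.imwrite('pics/'+name,pic['pixels'][:,:,::-1])
E
python3 - <<'E'
from h import *
np.set_printoptions(precision=1,suppress=True)
ps={n:eyes.read_camera(n) for n in('side','top','wrist')}
im=np.vstack([np.hstack([ps['side']['pixels'],ps['top']['pixels']]),])
cv2.imwrite('pics/a.png',cv2.resize(im,(800,300))[:,:,::-1])
for n in ps: save(ps[n],n+'0.png')
for t in ['jar','cap','jar_lugs','jar_rim','holder','board','spice','salt','mug','tin','coffee_jar','pepper_mill']:
    for n in ps:
        print(t,n,[(np.round(x['centre']),round(x['score'],2)) for x in eyes.spot_point(t,ps[n])][:3])
print(env.state())
E
```

```text
pics
jar side [(array([255., 244.]), 0.85), (array([227., 296.]), 0.81)]
jar top [(array([185., 198.]), 0.79), (array([220., 297.]), 0.68)]
jar wrist []
cap side [(array([233., 244.]), 0.72), (array([185., 251.]), 0.18)]
cap top [(array([182., 192.]), 0.56), (array([238., 372.]), 0.17)]
cap wrist []
jar_lugs side [(array([230., 242.]), 0.86), (array([204., 299.]), 0.71)]
jar_lugs top [(array([220., 293.]), 0.95), (array([178., 194.]), 0.78)]
jar_lugs wrist []
jar_rim side [(array([230., 244.]), 0.85), (array([202., 298.]), 0.76), (array([268., 252.]), 0.5)]
jar_rim top [(array([217., 294.]), 0.78), (array([179., 189.]), 0.71), (array([224., 149.]), 0.49)]
jar_rim wrist []
holder side [(array([206., 268.]), 0.84), (array([291., 260.]), 0.18)]
holder top [(array([173., 331.]), 0.97)]
holder wrist []
board side [(array([268., 251.]), 0.59)]
board top [(array([199., 198.]), 0.76)]
board wrist []
spice side [(array([288., 260.]), 0.84)]
spice top [(array([226., 150.]), 0.94), (array([181., 190.]), 0.56), (array([125., 381.]), 0.49)]
spice wrist [(array([347., 218.]), 0.56)]
salt side [(ar
[... 296 characters left out ...]
7., 111.]), 0.82)]
coffee_jar side [(array([196., 239.]), 0.72), (array([184., 250.]), 0.47)]
coffee_jar top [(array([119., 347.]), 0.86), (array([235., 370.]), 0.17)]
coffee_jar wrist []
pepper_mill side [(array([185., 249.]), 0.78)]
pepper_mill top [(array([126., 382.]), 0.97), (array([180., 190.]), 0.43)]
pepper_mill wrist []
{'t': 1.95, 'joints': array([ 1.1,  0.5,  1.6,  0. ,  1.1, -0.1]), 'qvel': array([ 0.,  0.,  0., -0.,  0., -0.]), 'tau': array([ -0. , -61.2, -25.8,   0.1,   0. ,  -0. ]), 'eef_pos': array([228.2, 581.9, 214.6]), 'tcp_rot': array([3.1, 0. , 2.8]), 'ft_force': array([-0.4,  0.4,  0.7]), 'moment': array([ 0.,  0., -0.]), 'grip_force': 0.0, 'opening': 1.000721663261846}
```

```bash
python3 - <<'E'
import cv2,numpy as np
s=cv2.imread('pics/side0.png')[160:320,170:370];t=cv2.imread('pics/top0.png')[90:320,110:410]
cv2.imwrite('pics/s1.png',cv2.resize(s,(750,600),interpolation=cv2.INTER_CUBIC));cv2.imwrite('pics/t1.png',cv2.resize(t,(780,598),interpolation=cv2.INTER_CUBIC))
E
```

```text
(no output)
```

View pics/s1.png

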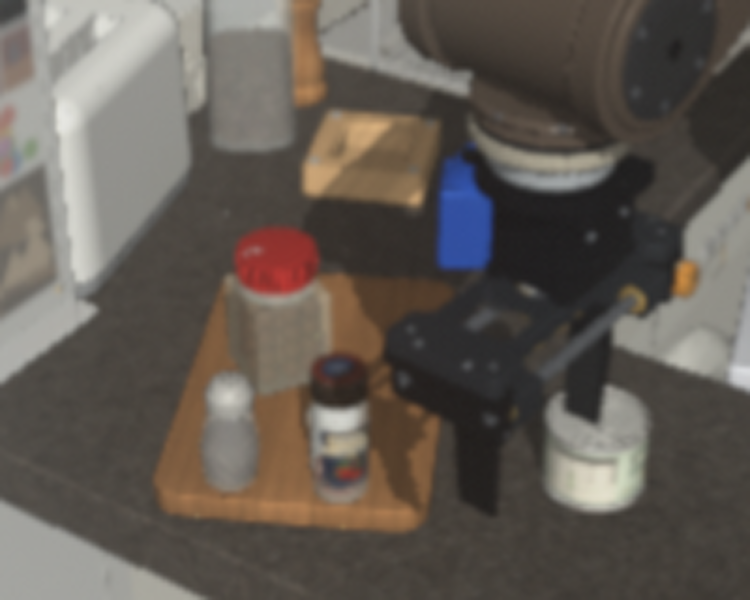

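View pics/t1.png

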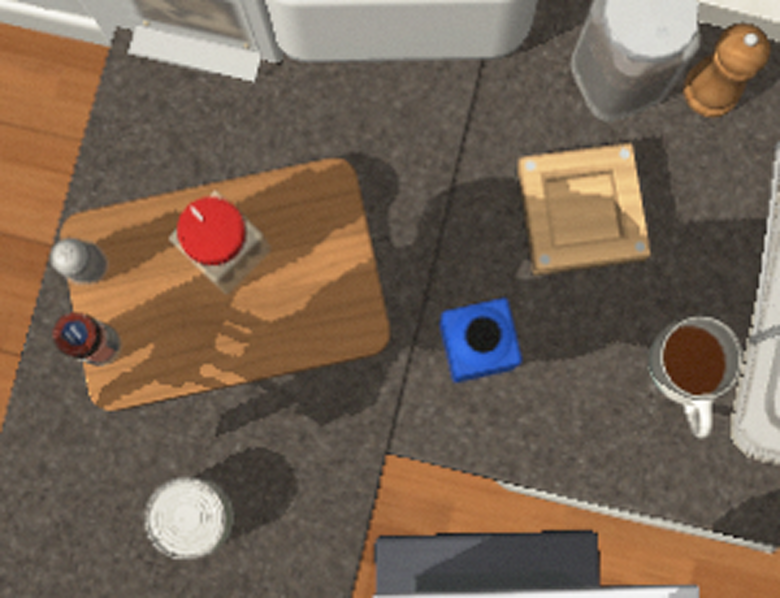

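```bash
cat > fit.py <<'E'
from h import *
from scipy.optimize import minimize
def cyl(r,z0,z1):
    a=np.linspace(0,2*np.pi,40); return np.array([[r*np.cos(t),r*np.sin(t),z] for z in(z0,z1) for t in a])
def box(w,z0,z1): return np.array([[sx*w/2,sy*w/2,z] for z in(z0,z1) for sx in(-1,1) for sy in(-1,1)])
JAR=[box(64,0,78),cyl(30,87,111),cyl(20,78,97)]; HOLD=[box(112,0,36)]
def sil(pic,parts,x,y,z,yaw,S=4):
    m=np.zeros((420*S,560*S),np.uint8); Rz=R.from_euler('z',yaw).as_matrix()
    for p in parts:
        q=proj(pic,p@Rz.T+[x,y,z]); h=cv2.convexHull(((q+.5)*S).astype(np.float32))
        cv2.fillConvexPoly(m,np.round(h).astype(np.int32),255)
    return cv2.resize(m,(560,420),interpolation=cv2.INTER_AREA)/255.
def fit(obs,parts,x,y,z):
    def f(p):
        return sum(np.abs(sil(pic,parts,p[0],p[1],z,p[2])-mk).sum()/max(mk.sum(),1) for pic,mk in obs)
    best=None
    for yaw in np.radians([-35,-15,5,25,45]):
        r=minimize(f,[x,y,yaw],method='Nelder-Mead',options=dict(initial_simplex=[[x,y,yaw],[x+6,y,yaw],[x,y+6,yaw],[x,y,yaw+.2]],xatol=.05,fatol=1e-4))
        if best is None or r.fun<best.fun: best=r
    return best
E
cat > m1.py <<'E'
from fit import *
np.set_printoptions(precision=1,suppress=True)
ps={n:eyes.read_camera(n) for n in('side','top')}
def cand(t,n,rc): 
    c=eyes.cut_out(t,ps[n]); c=[x for x in c if np.hypot(*(np.array(x['centre'])-rc))<25]
    return c[0] if c else None
jt=cand('jar','top',(182,195));js=cand('jar','side',(240,244));ht=cand('holder','top',(173,333));hs=cand('holder','side',(202,268))
for nm,a,b,parts,z,zc in(('jar',jt,js,JAR,21,70),('holder',ht,hs,HOLD,0,20)):
    g=onz(ps['top'],a['centre'],zc)
    for o in([(ps['top'],a['mask'])],[(ps['top'],a['mask'])]+([(ps['side'],b['mask'])] if b else [])):
        r=fit(o,parts,g[0],g[1],z); print(nm,r.x[:2],np.degrees(r.x[2])%90,round(r.fun,3),a['mask'].sum(),b and b['mask'].sum())
# red cap & mark
im=ps['top']['pixels'].astype(int); red=((im[...,0]>130)&(im[...,1]<70)&(im[...,2]<80)); red[:150]=0;red[210:]=0
ys,xs=np.nonzero(red); print('red c',ys.mean(),xs.mean(),len(ys),onz(ps['top'],(ys.mean(),xs.mean()),130))
for t,a,b in(('coffee',(119,347),(196,239)),('mill',(126,382),(185,249)),('spice',(226,150),(288,260)),('salt',(194,142),(285,234)),('jar',(185,198),(255,244)),('holder',(173,331),(206,268)),('board',(199,198),(268,251))):
    print(t,tri([(ps['top'],a),(ps['side'],b)]),onz(ps['top'],a,0))
for n in ps: print(n,ray(ps[n],(210,280)))
# mark, on rectified cap top
H=np.array([onz(ps['top'],p,132)[:2] for p in((170,180),(170,205),(190,180),(190,205))]);print(H)
ys,xs=np.nonzero((im.min(2)>140)); k=(ys>168)&(ys<188)&(xs>178)&(xs<205)
for y,x in zip(ys[k],xs[k]): print((y,x),im[y,x],onz(ps['top'],(y,x),132)[:2])
np.savez('top.npz',**{k:np.array(v) for k,v in ps['top'].items()})
print(env.state()['t'])
E
python3 m1.py
```

```text
jar [462.6 273.2] 41.44756001184112 1.964 317 669
jar [484.6 293.3] 42.86891072738438 2.549 317 669
holder [519.8 -55.4] 6.265022693926057 0.035 2123 770
holder [520.3 -56.9] 6.208716643008316 0.106 2123 770
red c 178.43353783231083 190.85276073619633 489 [483.4 292.9 130. ]
coffee [ 657.8 -101.7   -2. ] [ 661.  -100.7    0. ]
mill [ 643.3 -193.2    1.3] [ 640.9 -194.     0. ]
spice [390.4 414.4  23.9] [386.9 418.5   0. ]
salt [464.8 432.2  31.6] [470.7 440.4   0. ]
jar [486.9 290.4  27.5] [490.9 293.9   0. ]
holder [518.  -50.5   3.8] [515.4 -51.7   0. ]
board [460.2 296.5 -11. ] [454.3 294.    0. ]
side (array([  94.7, 1289.4,  802.6]), array([ 0.2, -0.8, -0.5]))
top (array([ 263. ,  121.5, 1267.5]), array([ 0.1, -0. , -1. ]))
[[503.6 318.1]
 [502.2 259.6]
 [456.4 317.9]
 [455.1 259.7]]
(np.int64(170), np.int64(184)) [225 193 183] [503.4 308.8]
(np.int64(171), np.int64(184)) [228 194 184] [501.  308.7]
(np.int64(171), np.int64(185)) [225 195 183] [501.  306.4]
(np.int64(172), np.int64(185)) [224 189 179] [498.6 306.4]
(np.int64(172), np.int64(186)) [223 192 181] [498.5 304. ]
(np.int64(173), np.int64(186)) [224 188 176] [496.2 304. ]
(np.int64(173), np.int64(187)) [209 184 172] [496.1 301.7]
(np.int64(174), np.int64(187)) [222 172 162] [493.7 301.7]
(np.int64(185), np.int64(179)) [216 179 146] [468.2 320.3]
2.25
```

```bash
cat >> h.py <<'E'
def delta(target,pos=None):
    s=env.state(); M=R.from_euler('xyz',s['tcp_rot']).as_matrix()
    return M.T@(np.array(target)-s['eef_pos'])/60
def stat():
    s=env.state(); print('t',round(s['t'],2),'pos',np.round(s['eef_pos'],1),'rpy',np.round(np.degrees(s['tcp_rot']),1),'F',np.round(s['ft_force'],1),'M',np.round(s['moment'],2),'open',round(s['opening'],3),'grip',round(s['grip_force'],1),'j6',round(s['joints'][5],2))
E
python3 - <<'E'
from fit import *
np.set_printoptions(precision=2,suppress=True)
ps={n:eyes.read_camera(n) for n in('side','top')}
o=[]
for n,rc in(('top',(182,195)),('side',(240,244))):
    m=np.zeros((420,560),bool)
    for t in('jar','cap'):
        for x in eyes.cut_out(t,ps[n]):
            if np.hypot(*(np.array(x['centre'])-rc))<25: m|=x['mask'];break
    im=ps[n]['pixels'].astype(int); red=(im[...,0]>1.8*im[...,1])&(im[...,0]>1.8*im[...,2])&(im[...,0]>110)
    w=np.zeros_like(m);w[rc[0]-22:rc[0]+22,rc[1]-22:rc[1]+22]=1;m|=red&w
    m=cv2.morphologyEx(m.astype(np.uint8),cv2.MORPH_CLOSE,np.ones((3,3)))>0
    o.append((ps[n],m)); print(n,m.sum())
for q in(o[:1],o[1:],o):
    r=fit(q,JAR,484,293,21); print(r.x[:2],np.degrees(r.x[2])%90,round(r.fun,3))
print(delta([484,293,165]),delta([484,293,104])); stat()
E
```

```text
top 860
side 991
[486.6  294.26] 43.50143662951724 0.063
[487.   289.79] 41.02562324102396 0.106
[486.41 293.7 ] 42.77883042210071 0.18
[-5.73 -2.93  0.83] [-5.73 -2.93  1.84]
t 2.55 pos [228.2 581.9 214.7] rpy [180.    0.  158.6] F [-0.5  0.   0.1] M [-0.02  0.01  0.03] open 0.998 grip 0.0 j6 -0.11
```

```bash
python3 -m inch '[[[-0.64,-0.32,0],0,-1],[[-0.64,-0.32,0],0,-1],[[-0.64,-0.32,0],0,-1],[[-0.64,-0.32,0],0,-1],[[-0.64,-0.32,0],0,-1],[[-0.64,-0.32,0],0,-1],[[-0.64,-0.32,0.1],0,-1],[[-0.64,-0.32,0.35],0,-1],[[-0.64,-0.34,0.38],0,-1],[[0,0,0],0,-1]]'; python3 - <<'E'
from h import *
stat(); p=eyes.read_camera('wrist'); save(p,'w1.png'); print(delta([486.5,293.5,104]))
for n in('cap','jar','holder'): print(n,[(np.round(x['centre']),round(x['score'],2),onz(p,x['centre'],108 if n=='cap' else 21).round(1)) for x in eyes.spot_point(n,p)])
E
```

```text
t: 3.8
eef_pos: [487.4, 291.5, 163.3]
tcp_rot: [-3.14, -0.002, 2.765]
ft_force: [-0.6, 0.8, 0.2]
opening: 1.002
grip_force: 0.0
t 3.8 pos [487.4 291.5 163.3] rpy [-1.799e+02 -1.000e-01  1.584e+02] F [-0.6  0.8  0.2] M [-0.04  0.05 -0.04] open 1.002 grip 0.0 j6 -0.77
[0.00899106 0.01048047 1.00387648]
cap [(array([227., 286.]), 0.7, array([487., 294., 108.]))]
jar [(array([203., 285.]), 0.75, array([488. , 293.3,  21. ])), (array([195.,  53.]), 0.73, array([390.3,  70.4,  21. ]))]
holder []
```

View pics/w1.png

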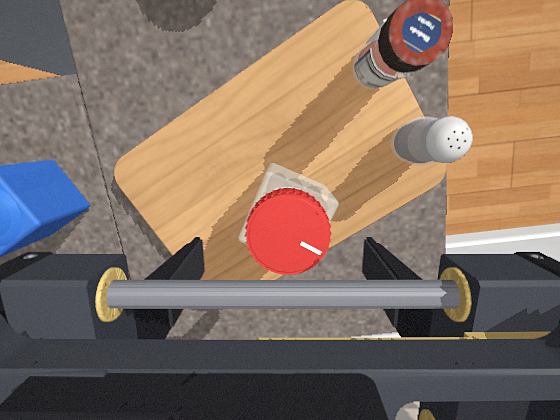

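```bash
python3 -m inch '[[[0.01,0.02,0.3],0,-1],[[0,0.02,0.3],0,-1],[[0,0,0.25],0,-1],[[0,0,0.14],0,-1],[[0,0,0],0,-1],[[0,0,0],0,1],[[0,0,0],0,1],[[0,0,0],0,1],[[0,0,0],0,1],[[0,0,0],0,1]]'; python3 -c "
from h import *
stat(); p=eyes.read_camera('wrist'); save(p,'w2.png')"
```

```text
t: 5.25
eef_pos: [486.7, 296.0, 105.6]
tcp_rot: [-3.141, 0.0, 2.768]
ft_force: [-1.3, -1.2, 1.1]
opening: 0.625
grip_force: 30.0
t 5.25 pos [486.7 296.  105.6] rpy [-180.     0.   158.6] F [-1.3 -1.2  1.1] M [-0.33  0.05 -0.02] open 0.625 grip 30.0 j6 -0.77
```

```bash
python3 -m inch '[[[0,0,-0.25],0,1],[[0,0,-0.25],0,1],[[0,0,-0.25],0.9,1],[[0,0,-0.25],0.9,1],[[0,0,0],0.9,1],[[0,0,0],0.9,1],[[0,0,0],0.9,1],[[0,0,0],0.9,1],[[0,0,0],1,1],[[0,0,0],1,1]]'; python3 -c "
from h import *
stat(); p=eyes.read_camera('wrist'); print(delta([520,-56,165]),delta([520,-36,165]))"
```

```text
t: 6.55
eef_pos: [486.7, 296.2, 166.4]
tcp_rot: [3.141, -0.0, 2.119]
ft_force: [0.1, -0.5, -4.6]
opening: 0.624
grip_force: 30.0
t 6.55 pos [486.7 296.2 166.4] rpy [180.   -0.  121.4] F [ 0.1 -0.5 -4.6] M [-0.11  0.05 -0.06] open 0.624 grip 30.0 j6 -0.12
[-5.30937287 -2.56616804  0.02076348] [-5.02420766 -2.39356478  0.02093022]
```

```bash
python3 -m inch '[[[-0.3,-0.14,0],0,1],[[-0.6,-0.29,0],0,1],[[-0.65,-0.32,0],0,1],[[-0.65,-0.32,0],0,1],[[-0.65,-0.32,0],0,1],[[-0.65,-0.32,0],0,1],[[-0.65,-0.32,0],0,1],[[-0.65,-0.31,0],0,1],[[-0.4,-0.18,0],0,1],[[-0.1,-0.05,0],0,1]]'; cat > m2.py <<'E'
from fit import *
import pickle
np.set_printoptions(precision=2,suppress=True)
stat()
ps={n:eyes.read_camera(n) for n in('side','top','wrist')}
pickle.dump(ps,open('ps.pkl','wb'))
cv2.imwrite('pics/m2.png',cv2.resize(np.hstack([ps['wrist']['pixels'],ps['top']['pixels'][90:300,200:480].repeat(2,0).repeat(2,1)]),(800,300))[:,:,::-1])
save(ps['side'],'side2.png')
s=env.state()['eef_pos']
for n in ps:
    for t,z in(('jar',s[2]-84.6),('holder',0),('jar_rim',s[2]+12),('cap',s[2]+2)):
        print(n,t,[(np.round(x['centre']),round(x['score'],2),onz(ps[n],x['centre'],z)[:2]) for x in eyes.spot_point(t,ps[n])][:2])
print(env.state()['t'])
E
python3 m2.py
```

```text
t: 7.85
eef_pos: [521.6, -57.6, 165.8]
tcp_rot: [3.141, 0.0, 2.121]
ft_force: [-0.0, 0.9, -3.9]
opening: 0.627
grip_force: 30.0
t 7.85 pos [521.6 -57.6 165.8] rpy [180.    0.  121.5] F [-0.   0.9 -3.9] M [0.04 0.06 0.01] open 0.627 grip 30.0 j6 -0.79
side jar [(array([185., 266.]), 0.84, array([532.7 , -63.84])), (array([227., 298.]), 0.67, array([355.31, 175.13]))]
side holder [(array([205., 269.]), 0.68, array([520.93, -65.72]))]
side jar_rim [(array([162., 267.]), 0.82, array([523.41, -50.84])), (array([201., 298.]), 0.79, array([352.32, 188.54]))]
side cap [(array([165., 271.]), 0.65, array([511.27, -52.5 ])), (array([162., 268.]), 0.36, array([528.05, -75.7 ]))]
top jar [(array([223., 294.]), 0.57, array([379.5 ,  51.95]))]
top holder [(array([171., 333.]), 0.95, array([519.84, -58.15]))]
top jar_rim [(array([219., 297.]), 0.51, array([378.53,  51.85]))]
top cap []
wrist jar [(array([ 41., 227.]), 0.92, array([412.69,  39.86])), (array([221., 282.]), 0.63, array([522.12, -58.59]))]
wrist holder []
wrist jar_rim []
wrist cap [(array([259., 284.]), 0.87, array([522.5 , -56.67]))]
8.6
```

View pics/m2.png

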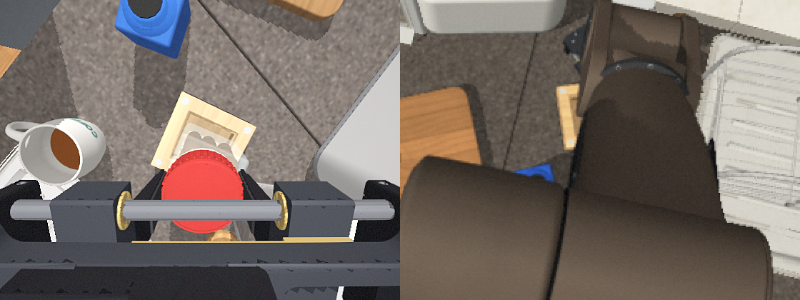

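```bash
python3 - <<'E'
import pickle,cv2
ps=pickle.load(open('ps.pkl','rb'))
c=ps['wrist']['pixels'][115:265,190:390,::-1];cv2.imwrite('pics/w3c.png',cv2.resize(c,(800,600),interpolation=cv2.INTER_CUBIC))
E
```

```text
(no output)
```

View pics/w3c.png

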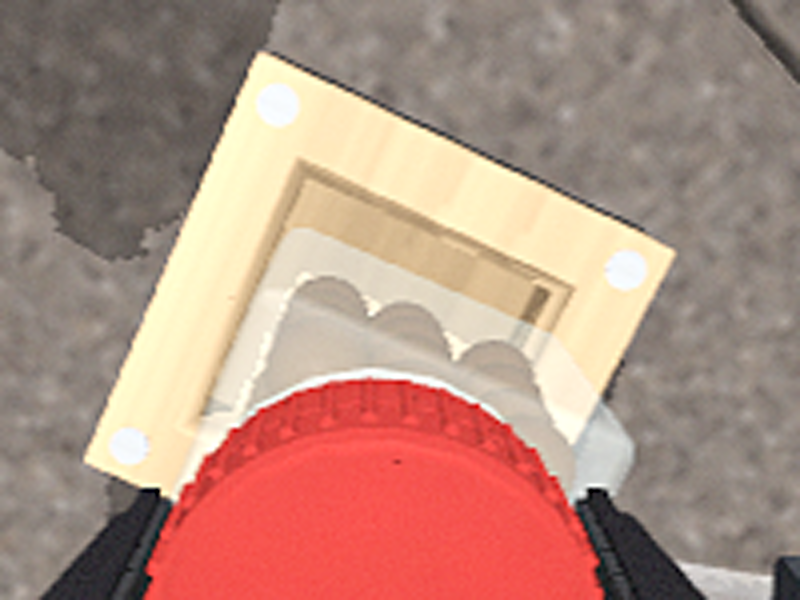

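```bash
cat > ov.py <<'E'
from fit import *
import pickle,sys
from scipy.optimize import least_squares
np.set_printoptions(precision=2,suppress=True)
p=pickle.load(open('ps.pkl','rb'))['wrist']
crop=lambda x,y:(190+(x+.5)/4-.5,115+(y+.5)/4-.5)
def pose(pts,x,y,z,yaw): return np.array(pts,float)@R.from_euler('z',yaw).as_matrix().T+[x,y,z]
obs=np.array([crop(260,52),crop(677,252),crop(85,462),crop(302,160),crop(577,290)])
# which corners: evaluate in 3D
for o in obs: print(o,onz(p,(o[1],o[0]),36))
H=np.array([onz(p,(o[1],o[0]),36)[:2] for o in obs[:3]])
c=(H[1]+H[2])/2; print('holder centre',c,'sides',np.linalg.norm(H[0]-H[1]),np.linalg.norm(H[0]-H[2]),'yaw',[np.degrees(np.arctan2(*(v[::-1])))%90 for v in(H[1]-H[0],H[2]-H[0])])
E
python3 ov.py
cat > ov2.py <<'E'
from ov import *
hx,hy,hyaw,jx,jy,jyaw=[float(a) for a in sys.argv[1:7]]; jz=float(sys.argv[7])
im=cv2.resize(p['pixels'][115:265,190:390,::-1],(800,600),interpolation=cv2.INTER_CUBIC)
def poly(pts,col):
    q=proj(p,pts); q=((q+.5-[190,115])*4-.5).round().astype(np.int32); cv2.polylines(im,[q],True,col,1,cv2.LINE_AA)
sq=lambda w,z:[[w/2,w/2,z],[-w/2,w/2,z],[-w/2,-w/2,z],[w/2,-w/2,z]]
for w,z in((112,36),(68,10)): poly(pose(sq(w,z),hx,hy,0,np.radians(hyaw)),(255,0,0))
for z,c in((0,(0,200,0)),(78,(0,0,255))): poly(pose(sq(64,z),jx,jy,jz,np.radians(jyaw)),c)
poly(pose(cyl(30,111,111)[:40],jx,jy,jz,0),(0,255,255))
cv2.imwrite('pics/'+sys.argv[8],im)
E
python3 ov2.py 520 -56.5 6.2 521.6 -57.6 6.2 81 o1.png >/dev/null
```

```text
[254.62 127.62] [458.78  -5.35  36.  ]
[358.88 177.62] [570.21   7.45  36.  ]
[210.88 230.12] [ 471.7  -116.87   36.  ]
[265.12 154.62] [480.13 -21.79  36.  ]
[333.88 187.12] [554.52 -13.34  36.  ]
holder centre [520.95 -54.71] sides 112.1698068610043 112.26636176353512 yaw [np.float64(6.551903761455001), np.float64(6.607544612593458)]
```

View pics/o1.png

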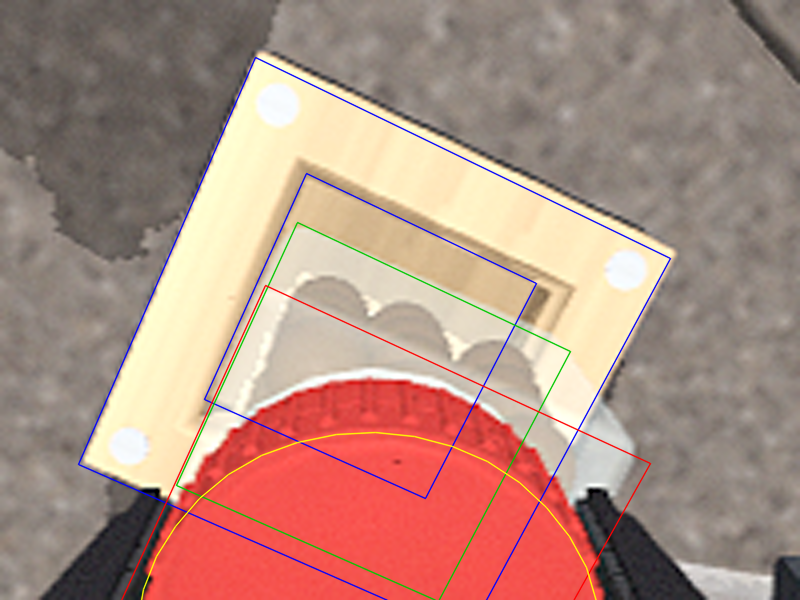

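```bash
python3 -m inch '[[[0.05,0.016,0],0,1],[[0,0,0.1],0,1],[[0,0,0.15],0,1],[[0,0,0.15],0,1],[[0,0,0.15],0,1],[[0,0,0.1],0,1],[[0,0,0.08],0,1],[[0,0,0.05],0,1],[[0,0,0.05],0,1],[[0,0,0],0,1]]'; python3 - <<'E'
from h import *
stat(); p=eyes.read_camera('wrist');stat(); cv2.imwrite('pics/w4.png',cv2.resize(p['pixels'][150:300,190:390,::-1],(800,600),interpolation=cv2.INTER_CUBIC))
E
```

```text
t: 9.85
eef_pos: [522.8, -54.0, 118.2]
tcp_rot: [3.139, 0.005, 2.123]
ft_force: [-5.7, -10.8, 24.4]
opening: 0.626
grip_force: 30.0
t 9.85 pos [522.8 -54.  118.2] rpy [179.8   0.3 121.6] F [ -5.7 -10.8  24.4] M [-1.7   1.05  0.03] open 0.626 grip 30.0 j6 -0.78
t 9.9 pos [522.8 -54.  118.3] rpy [179.8   0.3 121.6] F [-6.1 -9.9 24.5] M [-1.73  1.03  0.07] open 0.624 grip 30.0 j6 -0.78
```

View pics/w4.png

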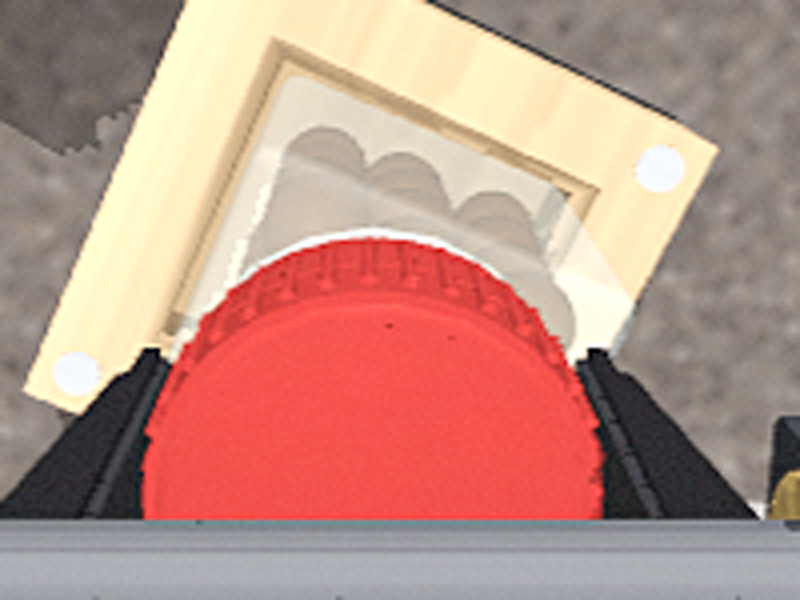

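```bash
python3 -m inch '[[[-0.01,-0.013,0],0,1],[[-0.01,-0.013,0],0,1],[[0,0,0],0,1],[[0,0,0],0,1],[[0,0,0],0,1],[[0,0,0],0,1],[[0,0,0],0,1],[[0,0,0],0,1],[[0,0,0],0,1],[[0,0,0],0,1]]'; python3 - <<'E'
from h import *
stat(); p=eyes.read_camera('wrist');q=eyes.read_camera('side')
import pickle; pickle.dump({'wrist':p,'side':q},open('ps.pkl','wb'))
for t,z in(('jar',33),('jar_rim',131),('cap',122)):
  for n,g in(('w',p),('s',q)):
    print(t,n,[(round(x['score'],2),onz(g,x['centre'],z)[:2].round(1)) for x in eyes.spot_point(t,g)][:2])
E
```

```text
t: 11.15
eef_pos: [522.3, -55.5, 118.2]
tcp_rot: [3.138, 0.005, 2.122]
ft_force: [-2.9, -6.9, 19.6]
opening: 0.619
grip_force: 30.0
t 11.15 pos [522.3 -55.5 118.2] rpy [179.8   0.3 121.6] F [-2.9 -6.9 19.6] M [-1.21  0.41  0.02] open 0.619 grip 30.0 j6 -0.78
jar w [(0.63, array([400.4,  44.6])), (0.61, array([522.6, -57.4]))]
jar s [(0.9, array([531. , -62.6])), (0.79, array([380.1, 104.6]))]
jar_rim w [(0.36, array([507.6, -31.3]))]
jar_rim s [(0.61, array([368.7,  93.3])), (0.6, array([515.8, -47.4]))]
cap w [(0.61, array([521.9, -53.5]))]
cap s [(0.58, array([508.8, -44.8]))]
```

```bash
sed -i 's/\[115:265,190:390/[150:300,190:390/; s/\[190,115\]/[190,150]/; s/((112,36),(68,10))/((112,36),(75,36),(68,32.5))/' ov2.py; python3 ov2.py 520.95 -54.7 6.57 522.3 -55.5 6.3 33.6 o2.png >/dev/null
```

```text
(no output)
```

View pics/o2.png

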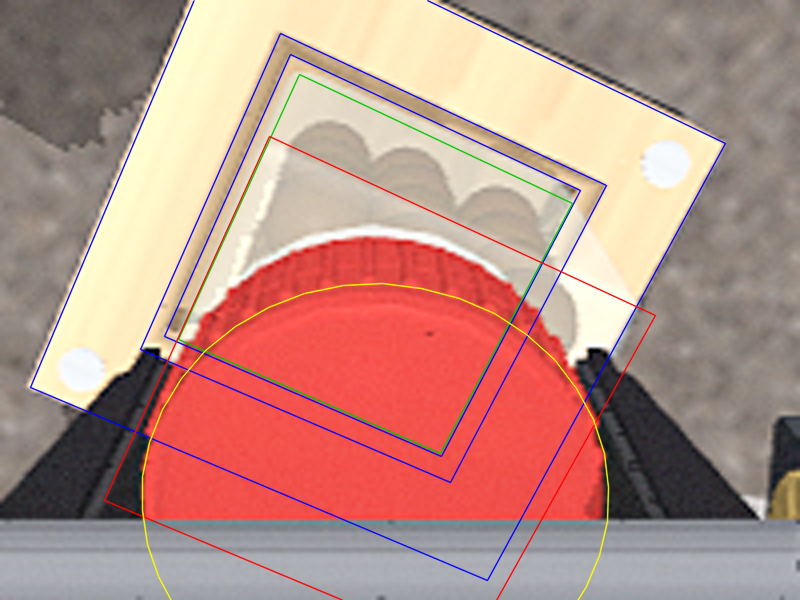

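```bash
python3 -m inch '[[[0,0,-0.1],0,1],[[0,0,-0.1],0,1],[[0.026,-0.023,0],0,1],[[0,0,0],0,1],[[0,0,0],0,1],[[0,0,0],0,1],[[0,0,0],0,1],[[0,0,0],0,1],[[0,0,0],0,1],[[0,0,0],0,1]]'; python3 - <<'E'
from h import *
stat(); p=eyes.read_camera('wrist')
import pickle; pickle.dump({'wrist':p},open('ps.pkl','wb'))
E
python3 ov2.py 520.95 -54.7 6.57 520.4 -55 6.3 45 o3.png
```

```text
t: 12.8
eef_pos: [518.5, -53.7, 127.6]
tcp_rot: [3.141, -0.0, 2.122]
ft_force: [-0.9, 0.2, -4.5]
opening: 0.622
grip_force: 30.0
t 12.8 pos [518.5 -53.7 127.6] rpy [180.   -0.  121.6] F [-0.9  0.2 -4.5] M [-0.03  0.02  0.06] open 0.622 grip 30.0 j6 -0.78
[254.62 127.62] [458.85  -1.62  36.  ]
[358.88 177.62] [556.16   9.59  36.  ]
[210.88 230.12] [470.17 -99.    36.  ]
[265.12 154.62] [477.5  -15.97  36.  ]
[333.88 187.12] [542.46  -8.57  36.  ]
holder centre [513.16 -44.7 ] sides 97.94806445799794 98.03298248718012 yaw [np.float64(6.572637964195311), np.float64(6.628246237462122)]
```

View pics/o3.png

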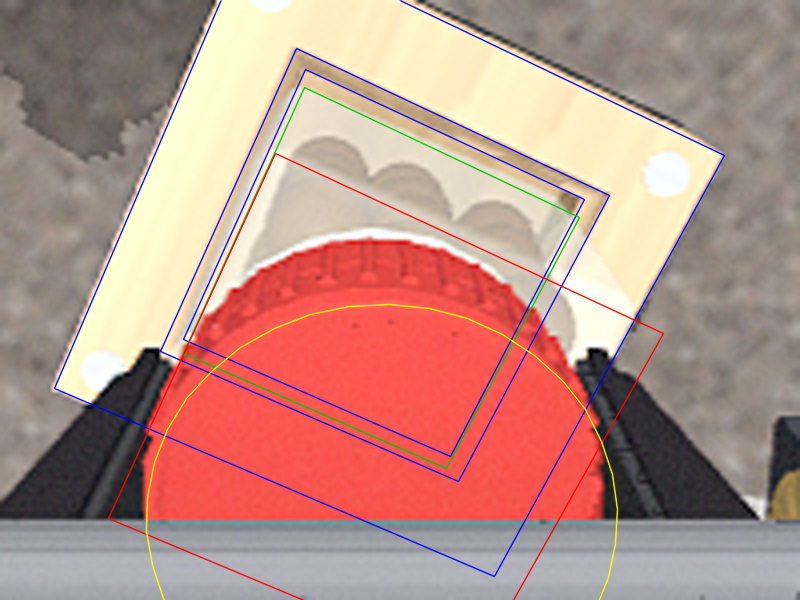

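```bash
cat > prof.py <<'E'
from fit import *
import pickle,sys
p=pickle.load(open('ps.pkl','rb'))['wrist']
g=p['pixels'].astype(np.float32)
from h import *
s=env.state()['eef_pos']; yaw0=float(sys.argv[1]); zb=s[2]-84.6
def line(e,off,z,a,b,yaw):
    t=np.linspace(a,b,60); q={'+y':np.c_[t,0*t+32+off],'-x':np.c_[0*t-32-off,t],'+x':np.c_[0*t+32+off,t]}[e]
    P=np.c_[q,0*t+z]@R.from_euler('z',np.radians(yaw)).as_matrix().T+[s[0],s[1],zb]
    uv=proj(p,P).astype(np.float32)
    return np.array([cv2.remap(g[...,c],uv[:,0:1],uv[:,1:2],cv2.INTER_LINEAR).mean() for c in range(3)])
for e,z,a,b in(('+y',0,-24,18),('-x',0,5,24),('+x',0,14,24),('+y',78,-26,22),('+x',78,18,26)):
    best=[]
    for yaw in np.arange(yaw0-4,yaw0+4.1,1):
        off=np.arange(-5,5.1,.25); v=np.array([line(e,o,z,a,b,yaw) for o in off]); d=np.linalg.norm(v[2:]-v[:-2],axis=1)
        for i in range(1,len(d)-1):
            if d[i]>=d[i-1] and d[i]>d[i+1]: best.append((round(float(d[i]),1),round(yaw-yaw0,1),float(off[i+1])))
    print(e,z,sorted(best,reverse=True)[:9])
E
python3 prof.py 6.3
```

```text
+y 0 [(30.5, np.float64(2.0), -0.75), (30.0, np.float64(1.0), -0.75), (25.9, np.float64(3.0), -0.5), (23.8, np.float64(0.0), -0.75), (19.1, np.float64(4.0), -0.5), (19.0, np.float64(3.0), 2.75), (18.4, np.float64(2.0), 2.5), (16.8, np.float64(1.0), 2.25), (16.7, np.float64(-1.0), -0.75)]
-x 0 [(24.7, np.float64(1.0), 3.25), (24.7, np.float64(0.0), 3.5), (24.3, np.float64(2.0), 3.0), (24.2, np.float64(-1.0), 3.75), (23.8, np.float64(3.0), 2.75), (23.2, np.float64(-2.0), 4.25), (22.8, np.float64(4.0), 2.5), (22.4, np.float64(-3.0), 4.5), (20.3, np.float64(-3.0), -4.5)]
+x 0 [(23.1, np.float64(4.0), 2.5), (21.9, np.float64(3.0), 2.0), (20.3, np.float64(2.0), 1.5), (19.4, np.float64(1.0), 1.25), (18.6, np.float64(0.0), 0.75), (17.9, np.float64(-1.0), 0.5), (16.6, np.float64(-2.0), 0.0), (15.4, np.float64(-3.0), -0.25), (14.5, np.float64(-4.0), -0.75)]
+y 78 [(37.2, np.float64(-4.0), -4.5), (35.9, np.float64(-3.0), -4.5), (34.1, np.float64(-2.0), -4.5), (16.1, np.float64(1.0), -0.25), (15.8, np.float64(2.0), 0.0), (15.5, np.float64(3.0), 0.0), (14.2, np.float64(0.0), -0.25), (12.4, np.float64(4.0), 0.0), (11.8, np.float64(-4.0), -3.5)]
+x 78 [(43.7, np.float64(4.0), -1.0), (42.3, np.float64(3.0), -1.5), (38.2, np.float64(2.0), -2.0), (34.2, np.float64(1.0), -2.25), (31.9, np.float64(0.0), -2.75), (28.2, np.float64(-2.0), -4.5), (26.4, np.float64(-1.0), -3.25), (25.8, np.float64(4.0), -2.0), (25.7, np.float64(3.0), -2.5)]
```

```bash
python3 -m inch '[[[-0.031,0.028,0],0,1],[[0,0,0],0.25,1],[[0,0,0],0,1],[[0,0,0.05],0,1],[[0,0,0.05],0,1],[[0,0,0.05],0,1],[[0,0,0.05],0,1],[[0,0,0.05],0,1],[[0,0,0.05],0,1],[[0,0,0],0,1]]'; python3 -c "
from h import *
stat()"
```

```text
t: 14.1
eef_pos: [520.7, -54.4, 109.4]
tcp_rot: [-3.141, -0.0, 2.1]
ft_force: [-0.5, -1.0, -5.3]
opening: 0.623
grip_force: 30.0
t 14.1 pos [520.7 -54.4 109.4] rpy [-180.    -0.   120.3] F [-0.5 -1.  -5.3] M [-0.08  0.03  0.06] open 0.623 grip 30.0 j6 -0.76
```

```bash
python3 -m inch '[[[0,0,0.04],0,1],[[0,0,0.04],0,1],[[0,0,0.04],0,1],[[0,0,0.04],0,1],[[0,0,0.03],0,1],[[0,0,0.02],0,1],[[0,0,0.02],0,1],[[0,0,0.02],0,1],[[0,0,0],0,1],[[0,0,0],0,1]]'; python3 -c "
from h import *
stat()"
```

```text
t: 15.35
eef_pos: [520.9, -54.4, 94.7]
tcp_rot: [3.141, 0.0, 2.1]
ft_force: [-0.6, -0.2, -3.0]
opening: 0.625
grip_force: 30.0
t 15.35 pos [520.9 -54.4  94.7] rpy [180.    0.  120.3] F [-0.6 -0.2 -3. ] M [-0.13  0.12  0.03] open 0.625 grip 30.0 j6 -0.76
```

```bash
python3 -m inch '[[[0,0,0.01],0,1],[[0,0,0.01],0,1],[[0,0,0.01],0,1],[[0,0,0],0,1],[[0,0,0],0,1],[[0,0,0],0,1],[[0,0,0],0,1],[[0,0,0],0,1],[[0,0,0],0,1],[[0,0,0],0,1]]'; python3 -c "
from h import *
stat(); p=eyes.read_camera('wrist'); import pickle; pickle.dump({'wrist':p},open('ps.pkl','wb'))"
```

```text
t: 16.6
eef_pos: [521.0, -54.5, 94.2]
tcp_rot: [3.141, 0.001, 2.1]
ft_force: [-6.1, -0.2, 16.1]
opening: 0.622
grip_force: 30.0
t 16.6 pos [521.  -54.5  94.2] rpy [1.799e+02 1.000e-01 1.203e+02] F [-6.1 -0.2 16.1] M [-0.18  1.07  0.02] open 0.622 grip 30.0 j6 -0.76
```

```bash
python3 -m inch '[[[0,0,-0.02],0,1],[[0,0,0],-0.8,1],[[0,0,0],-0.8,1],[[0,0,0],-0.8,1],[[0,0,0],-0.8,1],[[0,0,0],-0.8,1],[[0,0,0],-0.8,1],[[0,0,0],-0.8,1],[[0,0,0],-0.8,1],[[0,0,0],-0.8,1]]'; python3 -c "
from h import *
stat()"
```

```text
t: 17.9
eef_pos: [521.2, -54.3, 94.5]
tcp_rot: [3.141, 0.001, 2.73]
ft_force: [-1.3, 1.6, 4.6]
opening: 0.624
grip_force: 30.0
t 17.9 pos [521.2 -54.3  94.5] rpy [1.800e+02 1.000e-01 1.564e+02] F [-1.3  1.6  4.6] M [ 0.33  0.2  -0.27] open 0.624 grip 30.0 j6 -1.39
```

```bash
python3 -m inch '[[[0,0,0],-0.7,1],[[0,0,0],-0.7,1],[[0,0,0],-0.7,1],[[0,0,0],-0.7,1],[[0,0,0],-0.7,1],[[0,0,0],-0.7,1],[[0,0,0],-0.7,1],[[0,0,0],-0.7,1],[[0,0,0],-0.4,1],[[0,0,0],0,1]]'; python3 -c "
from h import *
stat()"
```

```text
t: 19.15
eef_pos: [521.5, -54.5, 95.0]
tcp_rot: [-3.141, 0.002, -3.031]
ft_force: [-1.7, -0.5, 10.8]
opening: 0.628
grip_force: 30.0
t 19.15 pos [521.5 -54.5  95. ] rpy [-1.800e+02  1.000e-01 -1.736e+02] F [-1.7 -0.5 10.8] M [0.17 0.39 0.03] open 0.628 grip 30.0 j6 -1.91
```

```bash
python3 -m inch '[[[0,0,0],-0.5,1],[[0,0,0],-0.5,1],[[0,0,0],0,1],[[0,0,0],0,1],[[0,0,-0.05],0,1],[[0,0,-0.05],0,1],[[0,0,0],0,1],[[0,0,0],0,1],[[0,0,0],0,1],[[0,0,0],0,1]]'; python3 -c "
from h import *
stat()"
```

```text
t: 20.4
eef_pos: [520.9, -54.4, 100.0]
tcp_rot: [3.142, 0.0, -2.944]
ft_force: [-0.1, -0.1, -0.4]
opening: 0.626
grip_force: 30.0
t 20.4 pos [520.9 -54.4 100. ] rpy [ 180.     0.  -168.7] F [-0.1 -0.1 -0.4] M [-0.12 -0.07  0.05] open 0.626 grip 30.0 j6 -2.0
```

```bash
python3 -m inch '[[[0,0,-0.04],0,1],[[0,0,-0.06],0,1],[[0,0,-0.08],0,1],[[0,0,-0.08],0,1],[[0,0,-0.08],0,1],[[0,0,-0.08],0,1],[[0,0,-0.05],0,1],[[0,0,-0.02],0,1],[[0,0,0],0,1],[[0,0,0],0,1]]'; python3 - <<'E'
from h import *
stat(); a=eyes.read_camera('wrist');b=eyes.read_camera('side')
c=[cv2.resize(a['pixels'][130:300,180:400],(396,306)),cv2.resize(b['pixels'][120:230,210:330],(396,306),interpolation=cv2.INTER_CUBIC)]
cv2.imwrite('pics/fin.png',np.hstack(c)[:,:,::-1]); stat()
E
```

```text
t: 21.65
eef_pos: [520.8, -54.4, 129.3]
tcp_rot: [3.141, -0.0, -2.944]
ft_force: [-0.1, -0.2, -0.7]
opening: 0.625
grip_force: 30.0
t 21.65 pos [520.8 -54.4 129.3] rpy [ 180.    -0.  -168.7] F [-0.1 -0.2 -0.7] M [0.06 0.03 0.01] open 0.625 grip 30.0 j6 -2.0
t 21.75 pos [520.8 -54.4 129.3] rpy [ 180.    -0.  -168.7] F [ 0.2 -0.5 -0.7] M [0.03 0.03 0.01] open 0.625 grip 30.0 j6 -2.0
```

View pics/fin.png

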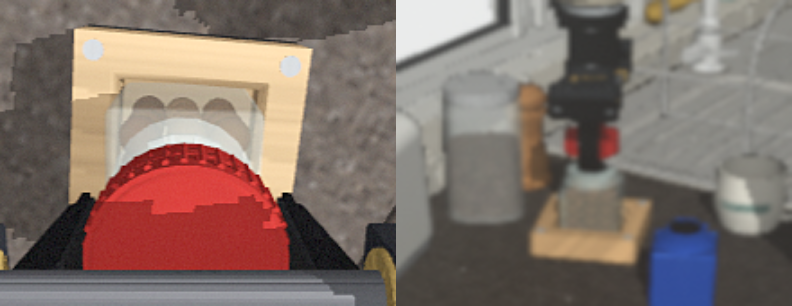

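The last picture shows the jar seated in the well. The cap is held level above its mouth with a clear gap (side half, cap at about (590,140), rim at about (590,178)), and the bystanders in view are still standing.

```bash
python3 -c "
from cell import env
print(env.job_done())"
```

```text
the job is handed in; nothing more can be done
None
```

I handed the job in at about 22 s: the jar is seated in the holder's well, and the cap came free after about 71 degrees of anticlockwise turning and is held level and still about 25 mm above the rim (from the arm's readings); no verdict came back, and the first lowering caught on the well's rim until I re-centred it.

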